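Set the ball valve half open and take a vibration reading

ROBOT

A 6-joint arm with a two-finger parallel gripper is mounted at the origin on a cart in front of the work surface, level with it; the furniture and walls round the work are solid. World frame = base frame: x ahead of the robot, y to its left, z up, the work surface at z = 0. Lengths are in m, angles in rad, forces in N, time in s.
With the tool pointing down it reaches from about 0.35 to 0.85 m from the base axis. Payload 8.1 kg.
Tool frame: the origin (TCP) lies at the very end of the fingers, on their centre line; the grasp point (between the pads) lies 19 mm behind it (arm.grip_depth is the distance from the TCP to the grasp point, in m); z points along the fingers, y is the line along which they close (so a half turn about z gives the same grasp; the last joint's range is limited). The gripper opens to 93 mm and grips with 3 to 60 N. Pads are 15 mm wide; open, the fingers measure 128 mm over their backs; the gripper's body (75 mm by 188 mm) begins 65 mm behind the grasp point.
Start: joints at [1.049, 0.13, 1.488, -0, 1.523, -0.085], TCP at [0.254, 0.544, 0.219] pointing down, gripper open.
Joint ranges: [-2.96, 2.96], [-0.89, 2.26], [0.02, 2.5], [-1.34, 4.48], [0, 2.73], [-2.66, 2.66]. Speed limits (rad/s): [2.39, 2.39, 2.79, 3.14, 3.14, 3.14].

INTERFACE

Orientations are given as [roll, pitch, yaw] about the fixed x, y, z axes, in that order (R = Rz(yaw) Ry(pitch) Rx(roll)).
In Python, from rig import arm gives the robot as it stands.
- The arm moves only by the shell command python3 -m jog 'ROWS' [OPENING] [FORCE]. ROWS is JSON, a list that holds one entry, the list of rows, each a list of 4 numbers: the shift along the tool's x, y, z as a fraction of full scale, then the turn about the tool's z as a fraction of full scale. In form: [[[tx, ty, tz, roll], ...]]. A call has 1 to 12 rows; each row shifts and turns the commanded pose from where the row before left it, along the tool's axes as they then stand; what a row does not reach is not made up. Full scale, the value 1, is 0.15 m for a shift and 180 degrees for a turn. A row lasts 1/12 s, in which the tool goes at most 41.7 mm and 7.16 degrees, less where a joint would pass 70% of its speed; a pose out of reach is approached as far as the arm can. A call with a number of a shift or a turn outside -1 to 1 is refused whole. A call with a gripper value outside its range is refused whole. OPENING is the opening, from 0 (shut) to 1 (fully open), set as the call begins (- or left out, the last holds). The fingers move at their own pace and stop on an object; FORCE is the grip in N (left out, the last holds). Time passes only in rows, so rows that do not move let the fingers close. It gives the time, the measured TCP pose, the force, the opening and the grip force at its end, in the units of the state.
- arm.get_obs(): the state, without advancing time (a new reading comes with each control period).
- arm.read_camera(name): name is "scene" or "top"; returns a dict with "frame" (480x640x3 uint8, red, green, blue), "intrinsics" (3x3 intrinsics, pixels), "world_from_camera" (4x4, takes a point from camera to world coordinates). Camera axes: x right, y up, looking along -z (the intrinsics and any distortion apply to the point x, -y, -z); pixel columns grow to the right and rows downward; lengths in m; the calibration is good to about 2 mm. A picture is of the moment at which its call begins. There is no depth.
- arm.job_done(): hands the job in; it is judged then, once.
Trained networks look in the newest picture that a camera, given by its name, has taken for a name from the list of things; names that differ only in an ending like _2 or _b are one class to them, and where a whole thing is asked for, a point or a joint stands for the part that bears it (a point fixed in the world has none). Each returns a list of dicts, best first, with "score" (0 to 1); they miss things now and then, are a little off and sometimes report something else, mostly with a low value. They report only what shows in the picture. A call takes as long as a camera call. They do not tell look-alikes from the thing itself.
- arm.regions_of(thing, camera): "mask" (480x640 bool, what is visible of it).
- arm.mark_of(thing, camera): "point" ([x, y, z] in m, in world coordinates, good to about 4 mm: a listed point, or the origin of a listed thing).
The state is a dict: "time_s": time; "joints": joint angles; "joint_velocities": joint speeds; "tau": joint torques, N m; "tool_pos": TCP position; "tcp_rot": TCP orientation; "force": force on the tool from outside, world axes, zero at the start; "ft_torque": the same for the moment, N m; "finger_gap": opening from 0.0 (shut) to 1.0 (fully open); "gripper_force": force on a finger pad.
Only numpy, scipy, OpenCV 4.12 (cv2) and the standard library are available. Lean on these libraries where they do the work, as an engineer would, in place of code of your own. Each camera call takes 0.05 s, during which the arm holds its last target. There are 200 camera calls.

TASK

First turn the yellow lever of the ball valve to the green half-open mark (45 degrees) and let go of it; then take the orange vibration pen from its stand and press its spring tip lightly, about halfway in, inside the red ring on the sloping pad, with the pen square to that face. Finish while still holding the pen there with the valve still half open: do not put it down or let it go. Do not press hard, and leave the other loose things where they are.

Things in the scene. Friction and masses are not known exactly. Their poses are not given: they have to be found in the camera images.
- rig: test rig, bolted down: grey base plate 110 x 290 x 10 mm (its x by y) carrying a pipe along its y axis, a brass ball valve at its y = +80 mm, a pressure gauge (r 22 mm, top 104 mm high) at y = +12 mm and a blue measuring block at y = -80 mm. Origin: centre of the plate's underside, z up, its -x side faces the robot.
- valve_axis (a point): point of the rig on the vertical axis of the valve lever, 78 mm above the table at the middle height of the lever; its axes are the rig's. Below the lever a white dial plate (r 48 mm, top 60 mm high) has a grey mark for closed (toward the rig's -x), a green one for half open (45 degrees) and a grey one for open (toward the rig's +y).
- valve_lever (a joint): angle of the valve lever in rad: 0 closed (lever points along the rig's -x), grows as the lever turns clockwise seen from above towards the rig's +y, 0.785 half open (green mark), 1.571 fully open. It stays where it is left; friction about 0.15 N m.
- lever_grip (a point): point to take the lever: middle of its yellow sleeve, 78 mm from the lever's axis. The sleeve is 64 mm long, 16 mm wide and 14 mm high, its middle is 78 mm above the table, with nothing under it down to the base plate. Its x axis runs along the lever, towards the valve axis; z up.
- stand: pen stand, fixed: steel foot 85 x 85 x 8 mm and an upright grey tube, r 22 mm, bore r 13 mm, rim 75 mm above the table. Origin: centre of the foot's underside, z up.
- pen: vibration pen, 0.14 kg, loose, upright in the stand, tip down; round black collar (r 19.5 mm) rests on the rim. Origin: centre of the collar's underside; z up along the pen. Orange grip 24 x 24 mm (sides along x, y) from z = 6 to 76 mm; black head 27 x 27 mm up to 90 mm; steel nose r 10 mm down to -42 mm; spring tip ends at -60 mm. Lift over 65 mm straight up to clear the stand. Yaw varies.
- plunger (a joint): how far the pen's spring tip is pushed in, m: 0 out, 0.012 at the stop. Force 1.0 N at first touch, plus 0.4 N per mm; halfway (6 mm) is 3.4 N.
- pen_tip (a point): end of the brass spring tip (ball of r 5 mm); moves in with the tip. On the pen's axis, 60 mm below the pen's origin when out.
- pad: aluminium pad 52 x 52 mm on the rig's blue block; its face slopes at 0.40 rad (23 degrees) from level, looking up and towards the rig's -x. Origin: centre of the red ring on the face, 70 mm above the table; z points out of the face, y is the rig's y. The ring is 9 mm inside and 12.5 mm outside radius, with a red dot at its centre.
- oil: oil bottle, white with red cap, 48 x 48 x 131 mm, loose; origin at the centre of its underside. Leave alone. It and the stand may change places.
- tape: yellow tape roll 68 x 68 x 19 mm, loose; origin at the centre of its underside. Leave alone.
- gear: grey gear wheel 60 x 60 x 22 mm, loose; origin at the centre of its underside. Leave alone.
- screwdriver: yellow screwdriver 23 x 156 x 23 mm along its y, lying loose; origin at the centre of its underside. Leave alone.
- block: grey metal jaw block 50 x 79 x 40 mm, loose; origin at the centre of its underside. Leave alone.
Things that resemble listed ones, but are neither listed nor needed, are in the scene too. Leave any turquoise look-alike of the stand alone.

How it is judged:
By the outcome, as a careful person would: the job done as asked, in the order asked, and still so for the second after the job is handed in, while the arm keeps its last pose, push and grip.
It also fails if it takes over 54 s, if anything falls off the work surface, if the arm or the gripper's body presses on something with over 40 N, if the wrist force passes 120 N, or if a joint passes its speed limit or range.

## Working session

There is one attempt and no reset: what is moved stays moved. The work goes in short steps, Python scripts to look and compute and a shell command to move; the robot and the scene stay as the last step left them, time stands still between calls to the robot, and variables do not carry over. Pictures are saved under pics/ and viewed, at most 10 in all, crops included, and the job is handed in when it is done.

```bash
mkdir -p pics; ls; python3 - <<'E'
from rig import arm
import cv2
o=arm.get_obs();print(o)
for c in("scene","top"):
    r=arm.read_camera(c);cv2.imwrite(f"pics/{c}0.png",r["frame"][:,:,::-1]);print(r["intrinsics"],r["world_from_camera"])
    for t in["rig","valve_axis","lever_grip","stand","pen","pen_tip","pad","oil","tape","gear","screwdriver","block"]:
        print(c,t,[(round(d["score"],2),[round(float(v),3) for v in d["point"]]) for d in arm.mark_of(t,c)][:3])
E
```

```text
pics
{'time_s': 0.0, 'joints': array([ 1.04858053e+00,  1.31116940e-01,  1.48926222e+00, -9.85082301e-06,
        1.52300051e+00, -8.54013165e-02]), 'joint_velocities': array([-0.00076436, -0.00103758,  0.0006721 , -0.00140526,  0.00167684,
       -0.00043361]), 'tau': array([-1.55510956e-03, -5.59833777e+01, -4.91755950e+01,  7.65585992e-02,
        3.58612952e-02, -1.30929734e-04]), 'tool_pos': array([0.25353626, 0.54318213, 0.21762323]), 'tcp_rot': array([-3.13981131e+00, -1.42625198e-04,  2.70477853e+00]), 'force': array([-0.45160805, -0.19641738, -0.20680991]), 'ft_torque': array([ 0.02543043, -0.03018127,  0.00461419]), 'gripper_force': 0.0, 'finger_gap': 1.0001698336788503}
[[524.38607895   0.         328.12807481]
 [  0.         524.38607895 237.03817893]
 [  0.           0.           1.        ]] [[ 0.70815717  0.41645036 -0.57016008 -0.27826737]
 [-0.70586787  0.39899752 -0.58527902 -0.83173454]
 [-0.0162472   0.81692721  0.57651189  0.88474505]
 [ 0.          0.          0.          1.        ]]
scene rig [(0.68, [0.576, 0.1, 0.001]), (0.46, [0.489, 0.182, 0.073])]
scene v
[... 794 characters left out ...]
.01609917 -0.02063149]
 [-0.02019397  0.18006514  0.98344738  1.28658649]
 [ 0.          0.          0.          1.        ]]
top rig [(0.75, [0.574, 0.099, 0.003])]
top valve_axis [(0.85, [0.57, 0.181, 0.08])]
top lever_grip [(0.54, [0.489, 0.182, 0.08])]
top stand [(0.9, [0.443, -0.113, 0.004]), (0.69, [0.438, -0.269, 0.003])]
top pen []
top pen_tip []
top pad [(0.76, [0.58, 0.02, 0.071]), (0.19, [0.569, 0.182, 0.079])]
top oil [(0.57, [0.632, -0.284, -0.001]), (0.42, [0.572, 0.099, 0.002])]
top tape [(0.88, [0.372, 0.357, -0.0]), (0.4, [0.437, -0.27, 0.076])]
top gear [(0.72, [0.647, 0.42, -0.003])]
top screwdriver [(0.87, [0.376, 0.045, -0.001])]
top block [(0.57, [0.387, -0.452, -0.0])]
```

View pics/scene0.png

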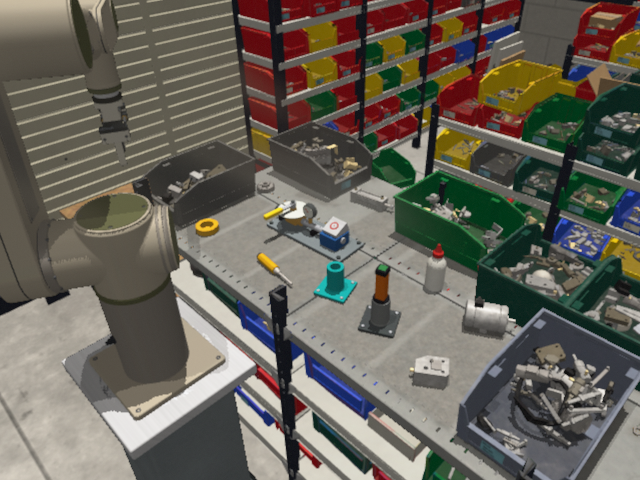

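View pics/top0.png

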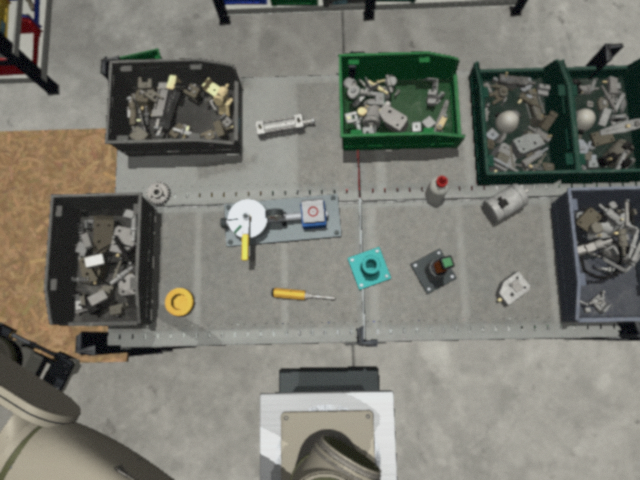

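The scene view shows the pen in the grey stand at pixel (381,300), and the turquoise decoy at (336,283). The top view shows the valve at (247,219), with the lever pointing down to (245,255) and the pad ring at (314,212). The real stand is at (436,269). Next I'll measure the yaws.

```bash
cat > h.py <<'E'
from rig import arm
import numpy as np, cv2
def cam(c):
    r=arm.read_camera(c); return r["frame"],r["intrinsics"],r["world_from_camera"]
def toworld(p,z,K,T):
    d=T[:3,:3]@np.array([(p[0]-K[0,2])/K[0,0],-(p[1]-K[1,2])/K[1,1],-1]); return T[:3,3]+d*(z-T[2,3])/d[2]
def topix(X,K,T):
    c=T[:3,:3].T@(np.array(X)-T[:3,3]); return np.array([K[0,2]-K[0,0]*c[0]/c[2],K[1,2]+K[1,1]*c[1]/c[2]])
def blob(img,lo,hi,roi):
    h=cv2.cvtColor(img,cv2.COLOR_RGB2HSV); m=cv2.inRange(h,lo,hi); x0,y0,x1,y1=roi
    k=np.zeros_like(m); k[y0:y1,x0:x1]=m[y0:y1,x0:x1]; return k
E
python3 - <<'E'
from h import *
f,K,T=cam("top")
def rect(m,z,n):
    c=max(cv2.findContours(m,0,2)[0],key=cv2.contourArea)
    q=cv2.boxPoints(cv2.minAreaRect(c)); w=np.array([toworld(p,z,K,T)[:2] for p in q])
    e=w-np.roll(w,1,0); L=np.linalg.norm(e,axis=1); print(n,w.mean(0).round(4),L.round(3)[:2],np.degrees(np.arctan2(e[:,1],e[:,0])).round(1),cv2.contourArea(c))
rect(blob(f,(20,120,120),(35,255,255),(225,225,265,265)),.082,"lever")
rect(blob(f,(100,100,40),(125,255,255),(290,190,335,235)),.06,"blueblk")
rect(blob(f,(45,80,30),(85,255,255),(430,245,460,280)),.165,"penhead green")
m=blob(f,(0,120,100),(8,255,255),(295,195,330,230))|blob(f,(172,120,100),(180,255,255),(295,195,330,230))
ys,xs=np.nonzero(m); print("ring",toworld((xs.mean(),ys.mean()),.07,K,T),len(xs))
for t in("rig","stand","pen"):
    for d in arm.regions_of(t,"top")[:2]:
        m=d["mask"].astype(np.uint8); print(t,d["score"],m.sum()); rect(m,.01 if t!="pen" else .165,t)
a=cv2.resize(f[180:260,215:350],(800,474),interpolation=cv2.INTER_CUBIC)
b=f[235:305,395:480]
cv2.imwrite("pics/a.png",a[:,:,::-1]);cv2.imwrite("pics/b.png",cv2.resize(b,(680,560),interpolation=cv2.INTER_CUBIC)[:,:,::-1])
E
```

```text
lever [0.4901 0.1816] [0.057 0.014] [   0.4  -91.4 -179.7   88.6] 128.5
blueblk [0.5444 0.0198] [0.015 0.056] [   1.6  -88.9 -178.8   91.1] 98.0
penhead green [ 0.4323 -0.272 ] [0.017 0.019] [ -3.6 -91.4 176.2  88.7] 58.0
ring [nan nan nan] 0
rig 0.96 5217
rig [0.5682 0.102 ] [0.154 0.308] [  14.5  -77.  -167.9  102.9] 5049.0
stand 0.91 941
stand [ 0.4324 -0.2708] [0.085 0.088] [  26.2  -62.4 -154.4  117.3] 867.5
stand 0.73 1253
stand [ 0.4443 -0.1128] [0.089 0.089] [  18.7  -70.6 -162.   109.2] 1189.5
pen 0.8 310
pen [ 0.425  -0.2597] [0.034 0.05 ] [  23.4  -64.9 -157.1  115. ] 280.0<stdin>:11: RuntimeWarning: Mean of empty slice.
  ret = ret.dtype.type(ret / rcount)
```

View pics/b.png

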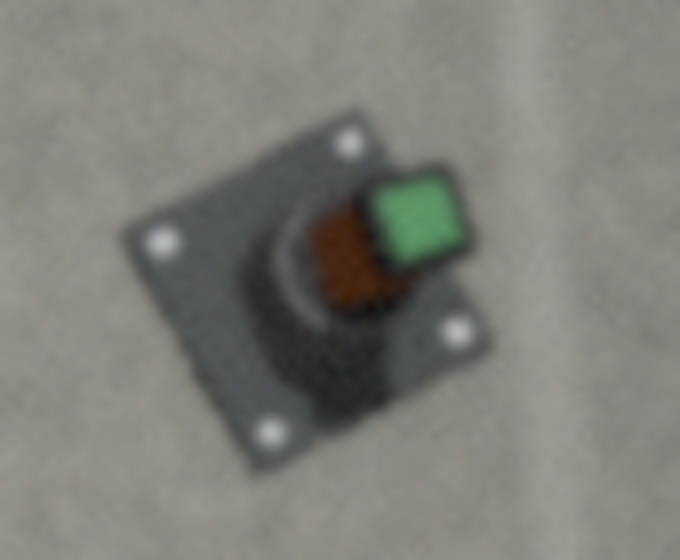

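View pics/a.png

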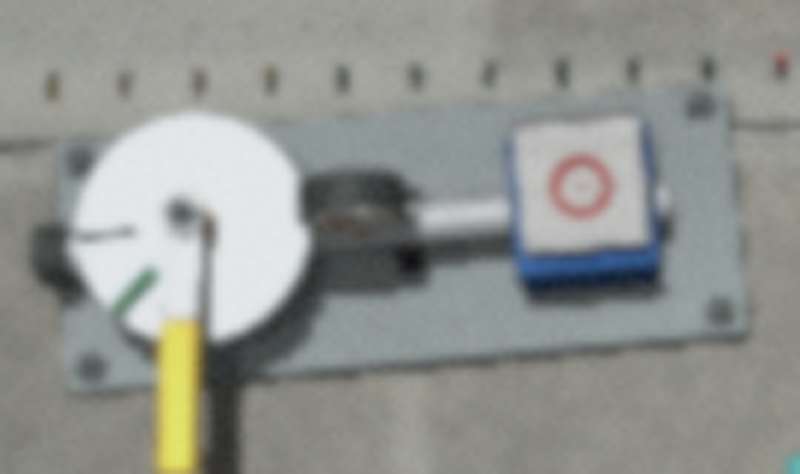

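The crops show the green half-open mark at crop-a (135,292), which is left of the lever. The ring centre is at (582,186) and the plate screws are clear. The pen head is a square rotated about 15° at crop-b (420,220).

```bash
python3 - <<'E'
from h import *
f,K,T=cam("top")
A=lambda u,v,z: toworld((215+(u+.5)/5.926-.5,180+(v+.5)/5.925-.5),z,K,T)[:2]
B=lambda u,v,z: toworld((395+(u+.5)/8-.5,235+(v+.5)/8-.5),z,K,T)[:2]
s=[A(92,368,.011),A(78,160,.011),A(700,105,.011),A(720,311,.011)]
print("rig c",np.mean(s,0)); 
for i,j in((3,0),(2,1)): d=s[j]-s[i];print("yaw",np.degrees(np.arctan2(-d[0],d[1])),np.linalg.norm(d))
for i,j in((0,1),(3,2)): d=s[j]-s[i];print("yaw",np.degrees(np.arctan2(d[1],d[0])),np.linalg.norm(d))
print("ring",A(582,186,.07)); print("hub",A(180,212,.085)); 
print("green mark", A(135,292,.06)); p,q=A(182,322,.085),A(178,470,.085);print("lever",p,q,np.degrees(np.arctan2(*(p-q)[::-1])))
h=[B(*x,.165) for x in((375,195),(445,178),(468,245),(395,265))]; print("pen",np.mean(h,0),np.mean([B(*x,.165) for x in((364,185),(445,165),(473,250),(390,272))],0))
for i in range(4): d=h[(i+1)%4]-h[i];print(np.degrees(np.arctan2(d[1],d[0]))%90,np.linalg.norm(d))
st=[B(*x,.009) for x in((162,243),(349,143),(457,331),(271,433))];print("stand",np.mean(st,0))
for c in("scene","top"):
    arm.read_camera(c)
    for t in("pen","stand","pad","valve_axis","lever_grip","rig"): print(c,t,[(round(d["score"],2),np.round(d["point"],4)) for d in arm.mark_of(t,c)][:2])
f,K,T=cam("scene");g=cv2.resize(f[250:340,335:425],(600,600),interpolation=cv2.INTER_CUBIC);cv2.imwrite("pics/c.png",g[:,:,::-1])
E
```

```text
rig c [0.57047044 0.1015282 ]
yaw 3.8630026893261444 0.2659510285345866
yaw 3.710288226668345 0.26668130246171534
yaw 4.43123038955814 0.09070427426309201
yaw 3.9713768758137444 0.0899891710845588
ring [0.5758366  0.02076318]
hub [0.56568988 0.18161137]
green mark [0.53858503 0.20400327]
lever [0.52074654 0.18054392] [0.46126507 0.18177837] -1.1889093389323302
pen [ 0.4319792  -0.27124844] [ 0.43275423 -0.27055479]
12.347107096026122 0.019616474986062227
15.181789362913179 0.019070139545665287
13.97922733468394 0.0205735244431105
12.330760195210331 0.019632781356377735
stand [ 0.43275261 -0.27082633]
scene pen [(0.78, array([ 0.4404, -0.2713,  0.0788]))]
scene stand [(0.89, array([ 0.4422, -0.1132,  0.0023])), (0.56, array([ 0.4323, -0.2692,  0.005 ]))]
scene pad [(0.66, array([0.5755, 0.0188, 0.0735]))]
scene valve_axis [(0.67, array([0.5702, 0.1799, 0.0785])), (0.22, array([ 0.433, -0.269,  0.001]))]
scene lever_grip [(0.75, array([0.4903, 0.1841, 0.0753])), (0.37, array([ 0.4343, -0.2709,  0.0789]))]
scene rig [(0.96, array([0.5712, 0.1002, 0.0017]))]
top pen [(0.46, array([ 0.6489,  0.4155, -0.0018]))]
top stand [(0.83, array([ 0.4464, -0.1116,  0.0008])), (0.81, array([ 0.4347, -0.2696,  0.0024]))]
top pad [(0.73, array([0.5766, 0.0213, 0.0701])), (0.46, array([0.3796, 0.0477, 0.0018]))]
top valve_axis [(0.72, array([0.5695, 0.1809, 0.0798]))]
top lever_grip [(0.7, array([0.4896, 0.1827, 0.0796]))]
top rig [(0.84, array([ 5.740e-01,  1.004e-01, -4.000e-04])), (0.68, array([0.49  , 0.1804, 0.0757]))]
```

```bash
cat > go.py <<'E'
import sys
from h import *
from scipy.spatial.transform import Rotation as Ro
o=arm.get_obs(); R=Ro.from_euler("xyz",o["tcp_rot"])
print("t",round(o["time_s"],2),"pos",o["tool_pos"].round(4),"rot deg",np.degrees(o["tcp_rot"]).round(2),"F",o["force"].round(1),"gap",round(o["finger_gap"],3),"gf",round(o["gripper_force"],1),"q",o["joints"].round(2))
if len(sys.argv)>3:
    d=np.array([float(v) for v in sys.argv[1:4]])-o["tool_pos"]; u=R.inv().apply(d)/.15
    print("units",u.round(3),"min rows",np.ceil(np.linalg.norm(d)/.0417))
E
python3 -m jog '[[[0,0,0,-0.034],[0,0,0,-0.034],[0,0,0,-0.034],[0,0,0,-0.034],[-0.13,-0.2,0,0],[-0.13,-0.2,0,0],[-0.13,-0.2,0,0],[-0.13,-0.2,0,0],[-0.13,-0.2,0,0],[-0.13,-0.2,0,0],[-0.13,-0.2,0,0],[-0.13,-0.2,0,0]]]' 1; python3 go.py .4895 .182 .16
```

```text
time_s: 3.3
tool_pos: [0.4082, 0.3007, 0.2189]
tcp_rot: [3.141, 0.001, 3.132]
force: [0.8, -0.6, 0.3]
finger_gap: 1.0
gripper_force: 0.0
t 3.3 pos [0.4082 0.3007 0.2189] rot deg [1.7998e+02 3.0000e-02 1.7947e+02] F [ 0.8 -0.6  0.3] gap 1.0 gf 0.0 q [ 0.53 -0.12  1.74 -0.    1.52 -1.03]
units [-0.549 -0.786  0.393] min rows 4.0
```

View pics/c.png

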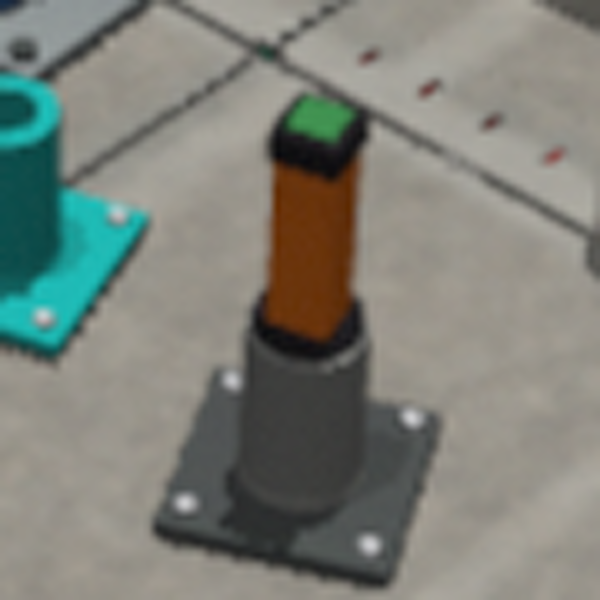

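The pen is seated upright in the grey stand. I'll carry on to the lever.

```bash
python3 -m jog '[[[-0.11,-0.157,0.08,0],[-0.11,-0.157,0.08,0],[-0.11,-0.157,0.08,0],[-0.11,-0.157,0.08,0],[-0.11,-0.157,0.073,0],[0,0,0,0],[0,0,0,0]]]' ; python3 go.py .4895 .182 .06
```

```text
time_s: 3.88
tool_pos: [0.4888, 0.1824, 0.1589]
tcp_rot: [-3.141, -0.002, 3.129]
force: [0.1, 0.3, 0.1]
finger_gap: 0.997
gripper_force: 0.0
t 3.88 pos [0.4888 0.1824 0.1589] rot deg [-1.7998e+02 -1.0000e-01  1.7929e+02] F [0.1 0.3 0.1] gap 0.997 gf 0.0 q [ 0.26 -0.04  1.78  0.    1.41 -1.3 ]
units [-0.006 -0.002  0.659] min rows 3.0
```

```bash
python3 -m jog '[[[0,0,0.165,0],[0,0,0.165,0],[0,0,0.165,0],[0,0,0.165,0],[0,0,0,0],[0,0,0,0]]]'; python3 -m jog '[[[0,0,0,0],[0,0,0,0],[0,0,0,0],[0,0,0,0],[0,0,0,0],[0,0,0,0],[0,0,0,0],[0,0,0,0],[0,0,0,0]]]' 0 8; python3 go.py .5088 .2323 .06
```

```text
time_s: 4.38
tool_pos: [0.4875, 0.1843, 0.0602]
tcp_rot: [-3.141, -0.003, 3.133]
force: [-0.6, -0.5, 0.7]
finger_gap: 1.001
gripper_force: 0.0
time_s: 5.13
tool_pos: [0.4888, 0.1836, 0.0606]
tcp_rot: [-3.142, -0.0, 3.132]
force: [-0.6, -0.2, -0.0]
finger_gap: 0.4
gripper_force: 0.0
t 5.13 pos [0.4888 0.1836 0.0606] rot deg [-1.7999e+02 -1.0000e-02  1.7945e+02] F [-0.6 -0.2 -0. ] gap 0.4 gf 0.0 q [ 0.26  0.06  1.86 -0.    1.22 -1.3 ]
units [-0.13   0.326  0.004] min rows 2.0
```

```bash
python3 -m jog '[[[0,0,0,0],[0,0,0,0],[0,0,0,0],[0,0,0,0],[0,0,0,0],[0,0,0,0]]]' 0 8;  python3 -m jog '[[[-0.0013,0.0368,0,0.0226],[-0.0013,0.0368,0,0.0226],[-0.0013,0.0368,0,0.0226],[-0.0013,0.0368,0,0.0226],[-0.0013,0.0368,0,0.0226],[-0.0013,0.0368,0,0.0226],[-0.0013,0.0368,0,0.0226],[-0.0013,0.0368,0,0.0226],[-0.0013,0.0368,0,0.0226],[-0.0013,0.0368,0,0.0226],[0,0,0,0],[0,0,0,0]]]'; python3 go.py .5088 .2323 .06
```

```text
time_s: 5.63
tool_pos: [0.4889, 0.1836, 0.0607]
tcp_rot: [-3.142, -0.0, 3.132]
force: [-0.2, -0.4, -0.1]
finger_gap: 0.174
gripper_force: 8.0
time_s: 6.63
tool_pos: [0.5088, 0.2338, 0.0607]
tcp_rot: [3.141, 0.001, 2.424]
force: [3.9, -3.5, -2.1]
finger_gap: 0.175
gripper_force: 8.0
t 6.63 pos [0.5088 0.2338 0.0607] rot deg [1.7998e+02 7.0000e-02 1.3890e+02] F [ 3.9 -3.5 -2.1] gap 0.175 gf 8.0 q [ 0.34  0.16  1.76 -0.    1.23 -0.51]
units [-0.006 -0.008  0.005] min rows 1.0
```

```bash
python3 -m jog '[[[0,0,0,0],[0,0,0,0],[0,0,0,0],[0,0,0,0],[0,0,0,0],[0,0,0,0]]]' 0.6;  python3 -m jog '[[[0,0,-0.2,0],[0,0,-0.25,0],[0,0,-0.25,0],[0,0,-0.25,0],[0,0,-0.1,0]]]' 0.75; python3 - <<'E'
from h import *
f,K,T=cam("top")
m=blob(f,(20,100,100),(35,255,255),(215,190,290,275)); ys,xs=np.nonzero(m); P=np.array([toworld((x,y),.082,K,T)[:2] for x,y in zip(xs,ys)]); 
print(len(xs), P.mean(0) if len(P) else 0); 
if len(P)>5: v=np.linalg.svd(P-P.mean(0))[2][0]; print(np.degrees(np.arctan2(v[1],v[0]))%180)
for c in("top","scene"):
    f=cam(c)[0]; print([ (c,t,d["score"],np.round(d["point"],4)) for t in("valve_axis","lever_grip") for d in arm.mark_of(t,c)[:1]])
cv2.imwrite("pics/d.png",cv2.resize(f[170:270,240:390],(800,533),interpolation=cv2.INTER_CUBIC)[:,:,::-1])
E
python3 go.py .4325 -.2705 .26
```

```text
time_s: 7.13
tool_pos: [0.5081, 0.2343, 0.0607]
tcp_rot: [3.142, -0.0, 2.422]
force: [0.1, 1.2, -0.0]
finger_gap: 0.551
gripper_force: 0.0
time_s: 7.55
tool_pos: [0.5102, 0.2351, 0.2247]
tcp_rot: [3.135, 0.004, 2.422]
force: [0.6, 1.1, 1.0]
finger_gap: 0.747
gripper_force: 0.0
0 0
[('top', 'valve_axis', 0.92, array([0.5698, 0.1819, 0.0824]))]
[('scene', 'lever_grip', 0.76, array([0.5114, 0.2341, 0.0763]))]
t 7.9 pos [0.507  0.2338 0.2158] rot deg [-1.7981e+02 -1.1000e-01  1.3878e+02] F [-0.3 -0.4 -0.3] gap 0.748 gf 0.0 q [ 0.34  0.02  1.61 -0.    1.52 -0.51]
units [-1.841 -2.857 -0.289] min rows 13.0
```

View pics/d.png

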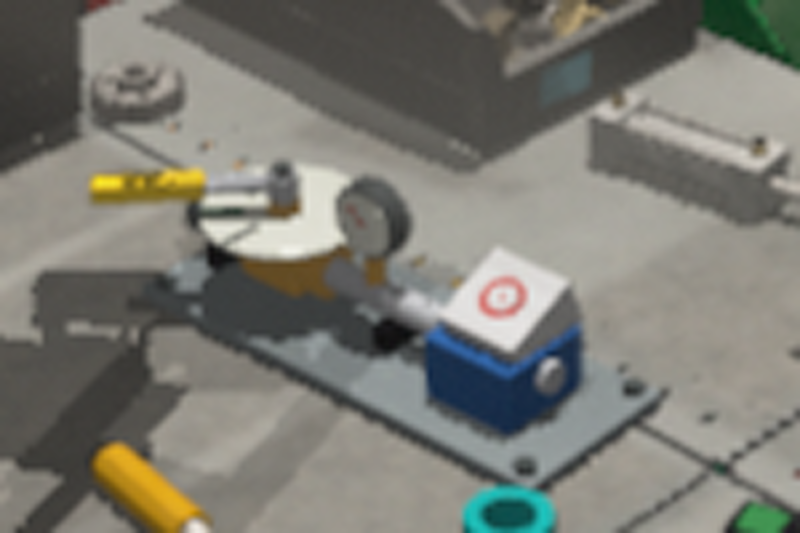

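The lever now points roughly along the green mark, at crop (150,185). I'll confirm that from the top view once the arm is clear, so I'm moving to the pen.

```bash
python3 -m jog '[[[-0.14,-0.22,0,0],[-0.14,-0.22,0,0],[-0.14,-0.22,0,0],[-0.14,-0.22,0,0],[-0.14,-0.22,0,0],[-0.14,-0.22,0,0],[-0.14,-0.22,0,0],[-0.14,-0.22,0,0],[-0.14,-0.22,0,0],[-0.14,-0.22,0,0],[-0.14,-0.22,0,0],[-0.14,-0.22,0,0]]]';  python3 -m jog '[[[0,0,0,0.0327],[0,0,0,0.0327],[0,0,0,0.0327],[0,0,0,0.0327],[0,0,0,0.0327],[0,0,0,0.0327],[0,0,0,0]]]' 0.75; python3 - <<'E'
from h import *
f,K,T=cam("top")
m=blob(f,(20,100,100),(35,255,255),(205,190,290,275)); ys,xs=np.nonzero(m); P=np.array([toworld((x,y),.082,K,T)[:2] for x,y in zip(xs,ys)]); 
print(len(xs), P.mean(0) if len(P) else 0); 
if len(P)>5: v=np.linalg.svd(P-P.mean(0))[2][0]; print(np.degrees(np.arctan2(v[1],v[0]))%180)
cv2.imwrite("pics/e.png",cv2.resize(f[180:260,200:300],(750,600),interpolation=cv2.INTER_CUBIC)[:,:,::-1])
E
python3 go.py .433 -.2705 .215
```

```text
time_s: 8.9
tool_pos: [0.4353, -0.2311, 0.2165]
tcp_rot: [-3.141, -0.002, 2.422]
force: [2.0, 0.5, -0.5]
finger_gap: 0.751
gripper_force: 0.0
time_s: 9.48
tool_pos: [0.4359, -0.2292, 0.2164]
tcp_rot: [-3.14, -0.002, 1.801]
force: [0.2, -0.7, -0.1]
finger_gap: 0.749
gripper_force: 0.0
188 [0.50950966 0.23031181]
138.0957543082115
t 9.53 pos [ 0.436  -0.2293  0.2166] rot deg [-1.7990e+02 -1.1000e-01  1.0355e+02] F [ 0.1 -0.2  0.2] gap 0.75 gf 0.0 q [-0.59 -0.16  1.78  0.    1.52 -0.82]
units [-0.262 -0.084  0.011] min rows 1.0
```

View pics/e.png

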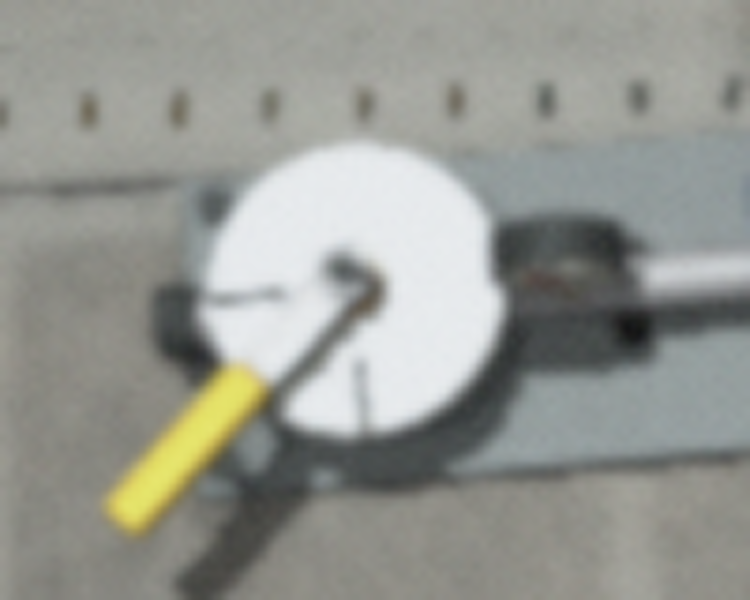

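The lever hides the green mark and sits midway between the two grey marks. It measures 138.1° against a target of 138.9°, so the valve is half open. Now the pen.

```bash
python3 -m jog '[[[-0.131,-0.042,0,0],[-0.131,-0.042,0,0],[0,0,0,0],[0,0,0.2,0],[0,0,0.2,0],[0,0,0.2,0],[0,0,0.197,0],[0,0,0,0],[0,0,0,0]]]';  python3 go.py .433 -.2705 .097
```

```text
time_s: 10.28
tool_pos: [0.4321, -0.2693, 0.0968]
tcp_rot: [-3.138, -0.004, 1.808]
force: [-0.2, 0.1, 0.2]
finger_gap: 0.752
gripper_force: 0.0
t 10.28 pos [ 0.4321 -0.2693  0.0968] rot deg [-179.82   -0.24  103.58] F [-0.2  0.1  0.2] gap 0.752 gf 0.0 q [-0.66 -0.02  1.87  0.    1.29 -0.9 ]
units [-0.009  0.004 -0.001] min rows 1.0
```

```bash
python3 -m jog '[[[0,0,0,0],[0,0,0,0],[0,0,0,0],[0,0,0,0],[0,0,0,0],[0,0,0,0],[0,0,0,0],[0,0,0,0],[0,0,0,0],[0,0,0,0],[0,0,0,0]]]' 0 12; python3 go.py;  python3 -m jog '[[[0,0,-0.058,0],[0,0,-0.058,0],[0,0,-0.058,0],[0,0,-0.058,0],[0,0,0,0],[0,0,0,0]]]';  python3 go.py
```

```text
time_s: 11.2
tool_pos: [0.4338, -0.271, 0.0989]
tcp_rot: [3.141, 0.0, 1.806]
force: [-0.0, -0.1, 2.7]
finger_gap: 0.288
gripper_force: 11.9
t 11.2 pos [ 0.4338 -0.271   0.0989] rot deg [1.7998e+02 2.0000e-02 1.0346e+02] F [-0.  -0.1  2.7] gap 0.288 gf 11.9 q [-0.66 -0.02  1.87  0.    1.29 -0.89]
time_s: 11.7
tool_pos: [0.4342, -0.2713, 0.1345]
tcp_rot: [3.14, 0.002, 1.806]
force: [-0.3, 0.0, -1.7]
finger_gap: 0.291
gripper_force: 11.9
t 11.7 pos [ 0.4342 -0.2713  0.1345] rot deg [1.7993e+02 9.0000e-02 1.0346e+02] F [-0.3  0.  -1.7] gap 0.291 gf 11.9 q [-0.66 -0.05  1.83 -0.    1.36 -0.89]
```

```bash
python3 - <<'E'
from h import *
f,K,T=cam("scene")
p=topix([.434,-.271,.14],K,T);x,y=int(p[0]),int(p[1]);print(x,y)
cv2.imwrite("pics/f.png",cv2.resize(f[y-60:y+50,x-55:x+55],(600,600),interpolation=cv2.INTER_CUBIC)[:,:,::-1])
E
```

```text
382 276
```

View pics/f.png

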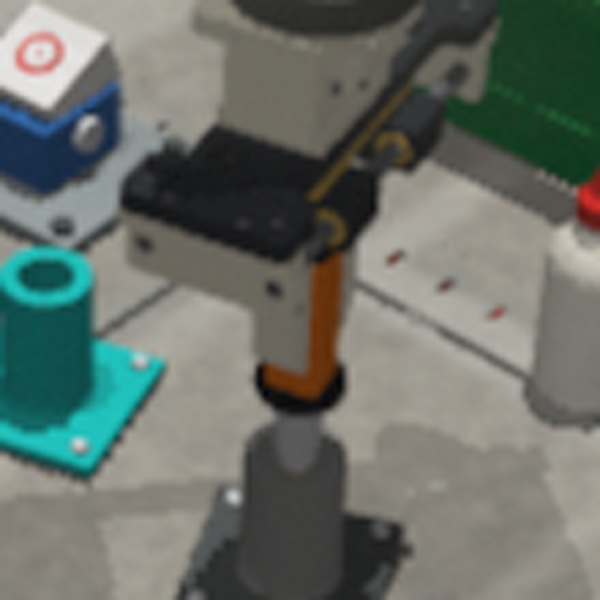

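```bash
python3 - <<'E'
from h import *
f,K,T=cam("scene")
for yaw in(6,10,13.5,17,21):
    a=np.radians(yaw);c,s=np.cos(a),np.sin(a)
    print(yaw,[((topix([.434+.012*(i*c-j*s),-.271+.012*(i*s+j*c),.117],K,T)-[327,216])*5.4545).round(0) for i,j in((-1,1),(-1,-1),(1,-1))])
g=f[216:326,327:437]; h=cv2.cvtColor(g,cv2.COLOR_RGB2HSV); m=cv2.inRange(h,(5,150,60),(18,255,255)); print(m.sum()//255)
for r in range(45,78,3):
    xs=np.nonzero(m[r])[0]; print(r*5.45, (xs.min()*5.45,xs.max()*5.45) if len(xs) else None, end=" ")
    # brightness row
print(); print(h[60:76:3,46:64,2])
E
```

```text
6 [array([260., 378.]), array([308., 401.]), array([341., 371.])]
10 [array([260., 380.]), array([311., 401.]), array([340., 369.])]
13.5 [array([261., 381.]), array([313., 401.]), array([340., 368.])]
17 [array([262., 383.]), array([316., 400.]), array([339., 366.])]
21 [array([263., 384.]), array([319., 400.]), array([338., 364.])]
152
245.25 None 261.6 (np.float64(316.1), np.float64(332.45)) 277.95 (np.float64(310.65000000000003), np.float64(332.45)) 294.3 (np.float64(310.65000000000003), np.float64(332.45)) 310.65000000000003 (np.float64(310.65000000000003), np.float64(332.45)) 327.0 (np.float64(310.65000000000003), np.float64(327.0)) 343.35 (np.float64(310.65000000000003), np.float64(327.0)) 359.7 (np.float64(305.2), np.float64(327.0)) 376.05 (np.float64(261.6), np.float64(327.0)) 392.40000000000003 (np.float64(288.85), np.float64(316.1)) 408.75 None 
[[119 106 106 105 106 106 108 105 101 102 104 107 105  99  98 108 135 157]
 [116 106 106 107 108 107 107 105 100 102 104 107 104  99 100 117 150 159]
 [136  95  91 106 106 106 106 105 100 102 105 106 102  99 100 107 136 157]
 [100  23  72 105 105 107 105 106 104 105 107 106 102  94  69  25  26 106]
 [136  49  18  18  15  20  45  70  83  88  99  93  66  24  16  18  58 122]
 [156 155 144 109  69  41  21  18  17  14  15  22  35  65 103 140 160 161]]
```

The pen is held, but the gap reads 27 mm, which matches the head width rather than the 24 mm grip. So the fingers are probably pinching the head from above. I'll put the pen back and regrasp with the pads centred on the head for a clean pivot contact.

```bash
python3 -m jog '[[[0,0,0.058,0],[0,0,0.058,0],[0,0,0.058,0],[0,0,0.05,0],[0,0,0,0]]]'; python3 -m jog '[[[0,0,0,0],[0,0,0,0],[0,0,0,0],[0,0,-0.07,0],[0,0,-0.07,0],[0,0,-0.07,0],[0,0,-0.06,0],[0,0,0,0]]]' 0.45; python3 go.py; python3 -m jog '[[[0,0,0,0],[0,0,0,0],[0,0,0,0],[0,0,0,0],[0,0,0,0],[0,0,0,0]]]' 0 12;  python3 go.py
```

```text
time_s: 12.22
tool_pos: [0.4329, -0.2702, 0.0977]
tcp_rot: [-3.14, -0.002, 1.806]
force: [0.0, 0.5, -2.2]
finger_gap: 0.286
gripper_force: 12.0
time_s: 12.88
tool_pos: [0.4352, -0.2721, 0.1439]
tcp_rot: [3.138, 0.004, 1.806]
force: [0.8, -0.3, -0.6]
finger_gap: 0.449
gripper_force: 0.0
t 12.88 pos [ 0.4352 -0.2721  0.1439] rot deg [179.81   0.23 103.46] F [ 0.8 -0.3 -0.6] gap 0.449 gf 0.0 q [-0.66 -0.06  1.82 -0.    1.38 -0.89]
time_s: 13.38
tool_pos: [0.4333, -0.2706, 0.1398]
tcp_rot: [-3.141, -0.001, 1.806]
force: [0.0, -0.6, -0.0]
finger_gap: 0.291
gripper_force: 12.0
t 13.38 pos [ 0.4333 -0.2706  0.1398] rot deg [-1.7996e+02 -5.0000e-02  1.0346e+02] F [ 0.  -0.6 -0. ] gap 0.291 gf 12.0 q [-0.66 -0.06  1.83 -0.    1.37 -0.89]
```

The 27 mm gap confirms the pads are on the head and aligned. The tool can't be tilted with these moves, so I'll tilt the pen 0.40 rad in the grip by levering its nose against the stand's bore.

```bash
python3 -m jog '[[[0,0,-0.06,0],[0,0,-0.06,0],[0,0,-0.06,0],[0,0,-0.06,0],[0,0,0,0],[0,0,0,0]]]'; python3 go.py; python3 -m jog '[[[0.02,0,0,0],[0.0393,0,0,0],[0.0393,0,0,0],[0.0393,0,0.001,0],[0.0393,0,0.004,0],[0.0393,0,0.006,0],[0.0393,0,0.007,0],[0.0393,0,0.010,0],[0.0393,0,0.011,0],[0,0,0,0],[0,0,0,0]]]';python3 go.py; python3 -m jog '[[[0,0,-0.1,0],[0,0,-0.15,0],[0,0,-0.15,0],[0,0,-0.15,0],[0,0,-0.1,0],[0,0,0,0]]]' - 30; python3 - <<'E'
from h import *
for c in("scene","top"):
    f,K,T=cam(c); o=arm.get_obs(); p=topix(o["tool_pos"]-[0,0,.05],K,T).astype(int); print(c,p)
    cv2.imwrite(f"pics/g_{c}.png",cv2.resize(f[p[1]-50:p[1]+50,p[0]-60:p[0]+60],(720,600),interpolation=cv2.INTER_CUBIC)[:,:,::-1])
    for t in("pen","pen_tip"): print(t,[(d["score"],np.round(d["point"],4)) for d in arm.mark_of(t,c)[:2]])
E
python3 go.py
```

```text
time_s: 13.88
tool_pos: [0.4342, -0.2714, 0.1776]
tcp_rot: [3.14, 0.002, 1.806]
force: [0.4, -0.3, -2.0]
finger_gap: 0.29
gripper_force: 12.0
t 13.88 pos [ 0.4342 -0.2714  0.1776] rot deg [1.7992e+02 1.1000e-01 1.0346e+02] F [ 0.4 -0.3 -2. ] gap 0.29 gf 12.0 q [-0.66 -0.09  1.79 -0.    1.44 -0.89]
time_s: 14.8
tool_pos: [0.4218, -0.2216, 0.1703]
tcp_rot: [-3.141, -0.0, 1.806]
force: [0.1, 0.3, -1.0]
finger_gap: 0.29
gripper_force: 12.0
t 14.8 pos [ 0.4218 -0.2216  0.1703] rot deg [-1.7999e+02 -2.0000e-02  1.0349e+02] F [ 0.1  0.3 -1. ] gap 0.29 gf 12.0 q [-0.59 -0.18  1.88  0.    1.44 -0.83]
time_s: 15.3
tool_pos: [0.4234, -0.2231, 0.272]
tcp_rot: [3.138, 0.004, 1.806]
force: [-0.4, -0.2, -1.3]
finger_gap: 0.288
gripper_force: 30.0
scene [363 240]
pen [(0.76, array([ 0.433 , -0.2546,  0.2145]))]
pen_tip [(0.6, array([ 0.4343, -0.2758,  0.1567]))]
top [428 264]
pen []
pen_tip []
t 15.6 pos [ 0.4212 -0.2216  0.2662] rot deg [-1.7989e+02 -1.2000e-01  1.0345e+02] F [-0.7 -0.  -2.3] gap 0.287 gf 30.0 q [-0.59 -0.22  1.74  0.    1.62 -0.83]
```

View pics/g_scene.png

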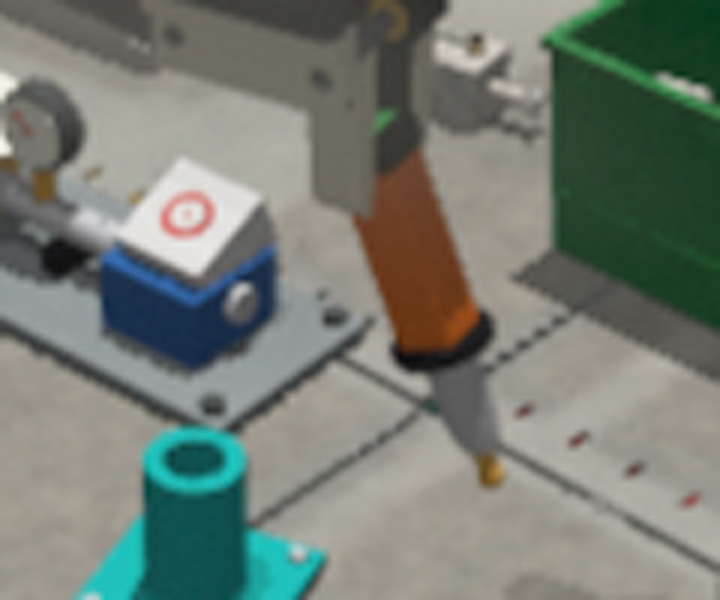

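The pen is tilted about 23.5° in the grip, with the tip at crop (490,482). Next I turn the tool so the pen leans towards rig −x, then move over to the pad.

```bash
python3 - <<'E'
from h import *
f,K,T=cam("scene");G=np.array([.4212,-.2216,.2852]);x=np.array([np.cos(1.806),np.sin(1.806),0])
print("obs",303+490/6,190+482/6)
for th in(.34,.37,.4,.43,.46): print(th,topix(G-.143*(np.sin(th)*x+[0,0,np.cos(th)]),K,T).round(1))
E
python3 -m jog '[[[0,0,0,-0.0372],[0,0,0,-0.0372],[0,0,0,-0.0372],[0,0,0,-0.0372],[0,0,0,-0.0372],[0,0,0,-0.0372],[0,0,0,-0.0372],[0,0,0,-0.0372],[0,0,0,-0.0372],[0,0,0,-0.0372],[0,0,0,-0.0372],[0,0,0,-0.0372]]]'; python3 go.py .5087 .016 .23
```

```text
obs 384.6666666666667 270.3333333333333
0.34 [381.2 272.8]
0.37 [382.8 272.9]
0.4 [384.5 272.9]
0.43 [386.1 272.9]
0.46 [387.8 272.8]
time_s: 16.65
tool_pos: [0.4216, -0.2219, 0.2671]
tcp_rot: [3.141, -0.001, -3.069]
force: [-0.3, 1.4, -2.8]
finger_gap: 0.29
gripper_force: 30.0
t 16.65 pos [ 0.4216 -0.2219  0.2671] rot deg [ 1.7995e+02 -6.0000e-02 -1.7586e+02] F [-0.3  1.4 -2.8] gap 0.29 gf 30.0 q [-0.59 -0.22  1.74 -0.    1.62 -2.24]
units [-0.694  1.539  0.248] min rows 7.0
```

```bash
python3 -m jog '[[[-0.077,0.171,0,0],[-0.077,0.171,0,0],[-0.077,0.171,0,0],[-0.077,0.171,0,0],[-0.077,0.171,0,0],[-0.077,0.171,0.05,0],[-0.077,0.171,0.05,0],[-0.077,0.171,0.07,0],[-0.077,0.171,0.07,0],[0,0,0,0],[0,0,0,0],[0,0,0,0]]]'; python3 - <<'E'
from h import *
for c in("scene","top"):
    f,K,T=cam(c); o=arm.get_obs(); t=o["tool_pos"]+[.0557,.0037,-.1127]; p=topix(t,K,T); print(c,"pred tip",t,p)
    print("ring px",topix([.576,.0205,.07],K,T)); q=p.astype(int)
    if c=="scene": cv2.imwrite("pics/h.png",cv2.resize(f[q[1]-50:q[1]+50,q[0]-50:q[0]+50],(600,600),interpolation=cv2.INTER_CUBIC)[:,:,::-1]); print(q-50)
    for n in("pen","pen_tip","pad"): print(n,[(d["score"],np.round(d["point"],4)) for d in arm.mark_of(n,c)[:2]])
E
python3 go.py .5087 .016 .2103
```

```text
time_s: 17.65
tool_pos: [0.5099, 0.015, 0.2315]
tcp_rot: [-3.141, -0.001, -3.074]
force: [0.7, 0.3, -2.3]
finger_gap: 0.286
gripper_force: 30.0
scene pred tip [0.56585614 0.01824165 0.11926841] [331.90868381 212.91189844]
ring px [334.11845566 226.15397557]
[281 162]
pen [(0.64, array([0.5403, 0.0176, 0.1762]))]
pen_tip [(0.54, array([0.5449, 0.0153, 0.1728]))]
pad [(0.82, array([0.575 , 0.0211, 0.0743]))]
top pred tip [0.56613617 0.0179893  0.11980829] [313.24665002 210.02653695]
ring px [312.90393262 210.90781392]
pen []
pen_tip []
pad []
t 18.05 pos [0.5104 0.0146 0.2323] rot deg [-1.7999e+02  3.0000e-02 -1.7624e+02] F [ 0.4 -0.7 -2.1] gap 0.287 gf 30.0 q [-0.07 -0.12  1.71 -0.    1.55 -1.71]
units [0.011 0.01  0.147] min rows 1.0
```

View pics/h.png

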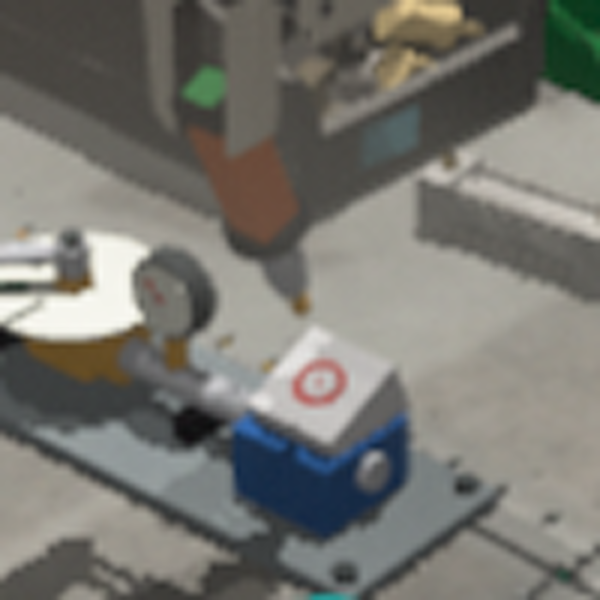

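The tip is at crop (303,313), matching the prediction to about 1 px. The ring is at (320,382), also as predicted. I'll line up on the ring normal and advance along the pen axis.

```bash
python3 -m jog '[[[0.031,0.006,0.0125,0],[0.031,0.006,0.0125,0],[0,0,0,0],[-0.026,0,0.0614,0],[-0.026,0,0.0614,0],[-0.026,0,0.0614,0],[-0.026,0,0.0614,0],[0,0,0,0],[0,0,0,0],[0,0,0,0],[0,0,0,0],[0,0,0,0]]]'; cat > chk.py <<'E'
from h import *
P=np.array([.576,.0205,.07]);n=np.array([-.3885,-.0262,.921])
F=[];X=[]
for i in range(4): arm.read_camera("top"); o=arm.get_obs();F.append(o["force"]);X.append(o["tool_pos"])
t=np.mean(X,0)+[.0557,.0037,-.1127]; d=t-P
print("t",o["time_s"],"F",np.mean(F,0).round(2),"along n F",(np.mean(F,0)@n).round(2),"std",np.std(F,0).round(2),"| tip unpressed dist mm",(d@n*1e3).round(1),"lateral",((d-d@n*n)*1e3).round(1))
E
python3 chk.py
```

```text
time_s: 19.05
tool_pos: [0.5168, 0.0174, 0.1921]
tcp_rot: [-3.141, 0.001, -3.075]
force: [-0.1, 0.3, -3.0]
finger_gap: 0.286
gripper_force: 30.0
t 19.25 F [ 0.29 -0.24 -1.2 ] along n F -1.21 std [0.28 0.27 0.36] | tip unpressed dist mm 9.9 lateral [0.2 0.8 0.1]
```

Next, small advances along the pen axis while watching the force.

```bash
python3 -m jog '[[[-0.0052,0,0.0123,0],[-0.0052,0,0.0123,0],[-0.0052,0,0.0123,0],[0,0,0,0],[0,0,0,0],[0,0,0,0]]]' >/dev/null; python3 chk.py; python3 -m jog '[[[-0.0052,0,0.0123,0],[0,0,0,0],[0,0,0,0],[0,0,0,0]]]'>/dev/null; python3 chk.py;  python3 -m jog '[[[-0.0052,0,0.0123,0],[0,0,0,0],[0,0,0,0],[0,0,0,0]]]'>/dev/null; python3 chk.py;  python3 -m jog '[[[-0.0052,0,0.0123,0],[0,0,0,0],[0,0,0,0],[0,0,0,0]]]'>/dev/null; python3 chk.py
```

```text
t 19.95 F [ 0.11 -0.01 -1.74] along n F -1.65 std [0.3 0.4 0.6] | tip unpressed dist mm 3.5 lateral [-0.1  0.8 -0. ]
t 20.4833 F [ 0.28 -0.19 -1.07] along n F -1.09 std [0.53 0.29 0.78] | tip unpressed dist mm 1.5 lateral [-0.1  0.8 -0. ]
t 21.0167 F [-0.17 -0.32 -0.41] along n F -0.3 std [0.46 0.27 0.05] | tip unpressed dist mm -0.4 lateral [-0.   0.8  0. ]
t 21.55 F [-0.46  0.11  0.99] along n F 1.09 std [0.28 0.04 0.51] | tip unpressed dist mm -2.5 lateral [-0.1  0.8 -0. ]
```

```bash
python3 -m jog '[[[-0.0052,0,0.0123,0],[0,0,0,0],[0,0,0,0],[0,0,0,0]]]' - 40 >/dev/null; python3 chk.py; python3 chk.py; python3 -m jog '[[[-0.0039,0,0.0092,0],[0,0,0,0],[0,0,0,0],[0,0,0,0]]]'>/dev/null; python3 chk.py;  python3 chk.py;python3 chk.py; python3 go.py
```

```text
t 22.0833 F [-0.63  0.18  1.4 ] along n F 1.53 std [0.27 0.29 0.38] | tip unpressed dist mm -4.5 lateral [-0.1  0.8 -0. ]
t 22.2833 F [-0.61 -0.19  1.15] along n F 1.3 std [0.23 0.51 0.45] | tip unpressed dist mm -4.5 lateral [-0.1  0.8 -0. ]
t 22.8167 F [-1.28 -0.19  1.23] along n F 1.64 std [0.6  0.45 0.35] | tip unpressed dist mm -6.0 lateral [-0.1  0.8 -0. ]
t 23.0167 F [-0.87  0.04  1.82] along n F 2.01 std [0.81 0.36 0.48] | tip unpressed dist mm -6.0 lateral [-0.1  0.8 -0. ]
t 23.2167 F [-1.29 -0.14  1.51] along n F 1.9 std [0.3  0.16 0.25] | tip unpressed dist mm -6.0 lateral [-0.1  0.8 -0. ]
t 23.22 pos [0.5225 0.0178 0.1771] rot deg [-180.      0.   -176.19] F [-1.7 -0.1  1.9] gap 0.288 gf 40.0 q [-0.06 -0.06  1.76 -0.    1.44 -1.7 ]
```

```bash
python3 - <<'E'
from h import *
f,K,T=cam("scene"); o=arm.get_obs()
m=blob(f,(3,110,40),(20,255,255),(300,150,345,230)); n,l,s,_=cv2.connectedComponentsWithStats(m); i=1+s[1:,4].argmax(); c=np.column_stack(np.nonzero(l==i))[:,::-1].astype(float)
print("orange",s[i]); 
G=o["tool_pos"]+[0,0,.019]; xt=np.array([-.9977,-.0671,0])
for th in(.3,.35,.4,.45,.5):
    u=np.sin(th)*xt+np.array([0,0,np.cos(th)]); a,b=topix(G-.143*u,K,T),topix(G-.077*u,K,T); 
    q=[topix(G-(.083-z)*u+w*.012*np.array([.0671,-.9977,0])+v*.012*np.cross(u,[.0671,-.9977,0]),K,T) for z in(6,) for z in(.006,.05) for w in(-1,1) for v in(-1,1)]
    k=np.zeros((480,640),np.uint8); cv2.fillConvexPoly(k,cv2.convexHull(np.array(q,np.float32)).astype(np.int32),1)
    print(th,"collar px",b.round(1),"tip",a.round(1),"IoU",((k>0)&(l==i)).sum()/((k>0)|(l==i)).sum())
for t in("pen","pen_tip","lever_grip","valve_axis"): print(t,[(d["score"],np.round(d["point"],4)) for d in arm.mark_of(t,"scene")[:1]])
E
```

```text
orange [317 201  16  17 144]
0.3 collar px [326.2 214.7] tip [331.3 230.9] IoU 0.5791666666666667
0.35 collar px [327.1 213.8] tip [332.8 229.2] IoU 0.5867768595041323
0.4 collar px [327.9 212.8] tip [334.4 227.4] IoU 0.6228070175438597
0.45 collar px [328.8 211.7] tip [335.9 225.5] IoU 0.5670995670995671
0.5 collar px [329.6 210.7] tip [337.4 223.5] IoU 0.47540983606557374
pen [(0.82, array([0.5557, 0.0195, 0.12  ]))]
pen_tip [(0.48, array([ 0.4328, -0.2697,  0.0019]))]
lever_grip [(0.58, array([0.5112, 0.2339, 0.0751]))]
valve_axis [(0.61, array([0.5705, 0.1811, 0.0772]))]
```

```bash
python3 -c "
from rig import arm
print(arm.job_done())"
```

```text
the job is handed in; nothing more can be done
None
```

The job is handed in, with no verdict returned: the valve lever was left within about 1° of half open, and the arm is still holding the pen, tilted about 0.40 rad to match the pad, in the red ring with its tip about 6 mm in (about 3.2 N).

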